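Hold the lid feeder's gate open at the green clip

TASK

Pull the orange handle of the lid feeder's sprung gate straight out until its white pointer stands level with the green clip (not the red one), so that all three lids roll down the lane into the pick-up trough. Keep hold of the handle: finish while holding the gate still with the pointer at the green clip and the lids at rest below the gate. Leave the other things on the bench where they are.

Things in the scene. Friction and masses are not known exactly. Their poses are not given: they have to be found in the camera images.
- feeder: Fixed lid feeder: lane 430 mm long, inner width 22 (27 below the gate), clear walls, along its x, rising 9 degrees to +x. Origin on the bench under the gate, mid-lane; z up. Floor at the gate 48 mm up; lids queue on the +x side, empty trough on the -x side; top of the uphill end 150 mm up. A blue slide rail (90 mm wide, 30 high, centred 18 mm to +x) runs from the gate to 218 mm in -y.
- gate (a joint): Pull-out of the gate slide in m: 0 = shut (start), growing as it is drawn level and straight in the feeder's -y direction; stop at 0.068. A spring draws it shut whenever let go: about 5 N at 0, 1.2 N more per 10 mm, so 8 to 12 N at the clips. Lids pass once it is out about 0.025.
- gate_handle (a point): Centre of the top of the gate's handle, an upright orange round post, 24 mm in diameter, 64 mm tall above the slide bar (its top 128 mm, the bar's top 64 mm above the bench). Gate shut, it is 125 mm from mid-lane in the feeder's -y direction, with 95 mm free between post and lane wall. Can be gripped from above, fingers at any yaw.
- pointer (a point): Tip of the white pointer blade (4 mm wide along y, 52 mm long) that reaches from the slide bar in the feeder's +x direction, 79 mm above the bench, and passes 8 mm over the tops of the clips. It travels with the gate; shut, it is 35 mm from mid-lane in the feeder's -y direction; always 90 mm nearer the lane than the handle.
- green_clip: Fixed green setting clip on the rail, 20 mm (x) by 10 mm (y) by 38 mm high. Origin at the centre of its underside, 30 mm above the bench; its axes are the feeder's. It stands 30 to 34 or 52 to 56 mm further out (-y) than the pointer of the shut gate.
- red_clip: Fixed red setting clip, same shape as the green one and in the other of the two places. Not the one to use.
- lid1: One of three round brass-coloured jar lids, 63 mm across and 18 mm thick, standing on edge in the lane behind the closed gate (its axis along the feeder's y). Origin at the lid's centre. Lid 1 of the queue, counted from the gate. Loose, 20 to 45 g.
- lid2: One of three round brass-coloured jar lids, 63 mm across and 18 mm thick, standing on edge in the lane behind the closed gate (its axis along the feeder's y). Origin at the lid's centre. Lid 2 of the queue, counted from the gate. Loose, 20 to 45 g.
- lid3: One of three round brass-coloured jar lids, 63 mm across and 18 mm thick, standing on edge in the lane behind the closed gate (its axis along the feeder's y). Origin at the lid's centre. Lid 3 of the queue, counted from the gate. Loose, 20 to 45 g.
- jar_a: Bystander: closed spawn jar, 80 mm across and 140 mm high, standing on the bench. Origin at the centre of its underside.
- jar_b: Bystander: closed spawn jar, 80 mm across and 140 mm high, standing on the bench. Origin at the centre of its underside.
- jar_c: Bystander: closed spawn jar, 80 mm across and 140 mm high, standing on the bench. Origin at the centre of its underside.
- spatula: Bystander: spatula lying flat on the bench. Origin below its middle.
- brush: Bystander: brush lying flat on the bench. Origin below its middle.
- scrap_bin: Bystander: open yellow plastic bin 120 x 150 x 60 mm. Origin at the centre of its underside.
- mug: Bystander: blue mug 80 mm across, 90 mm high. Origin at the centre of its underside.

How it is judged:
At the end, for the whole second after the job is handed in: Through the last second the fingers bear on the gate slide with more than 2 N and hold it with the pointer within 5 mm of the middle of the green clip along the slide, and all three lids are at rest (under 30 mm/s) in the lane, with their centres more than 36 mm downhill of the gate (y of pointer in the frame of green_clip between -0.005 and 0.005 m and contact force between the fingers and gate above 2 N and x of lid1 in the frame of feeder between -0.21 and -0.036 m and y of lid1 in the frame of feeder between -0.012 and 0.012 m and z of each of lid1, lid2, lid3 in the frame of feeder below 0.09 m and linear speed of each of lid1, lid2, lid3 below 0.03 m/s and x of lid2 in the frame of feeder between -0.21 and -0.036 m and y of lid2 in the frame of feeder between -0.012 and 0.012 m and x of lid3 in the frame of feeder between -0.21 and -0.036 m and y of lid3 in the frame of feeder between -0.012 and 0.012 m); the arm keeps its last pose, push and grip.
It fails at once if a jar, tool, bin or mug standing by is shifted by more than 20 mm (distance of any of jar_a, jar_b, jar_c, spatula, brush, scrap_bin, mug from where it was at the start of the episode above 0.02 m).
It also fails if it takes over 34 s, if anything falls off the work surface, if the arm or the gripper's body presses on something with over 40 N, if the wrist force passes 120 N, or if a joint passes its speed limit or range.

ROBOT

A 7-joint arm with a two-finger parallel gripper is mounted at the origin on the work surface. World frame = base frame: x ahead of the robot, y to its left, z up, the work surface at z = 0. Lengths are in m, angles in rad, forces in N, time in s.
With the tool pointing down it reaches from about 0.4 to 0.85 m from the base axis. Payload 4.5 kg.
Tool frame: the origin (TCP) lies at the very end of the fingers, on their centre line; the grasp point (between the pads) lies 19 mm behind it (r.hold_point_z is the distance from the TCP to the grasp point, in m); z points along the fingers, y is the line along which they close (so a half turn about z gives the same grasp; the last joint's range is limited). The gripper opens to 88 mm and grips with 3 to 60 N. Pads are 18 mm wide; open, the fingers measure 123 mm over their backs; the gripper's body (75 mm by 187 mm) begins 45 mm behind the grasp point.
Start: joints at [-1.203, 0.689, -0.195, 1.565, 0.157, 0.902, -0.215], TCP at [0.205, 0.591, 0.239] pointing down, gripper open.
Joint ranges: [-3.01, 3.01], [-0.46, 2.08], [-1.47, 1.51], [0.13, 2.56], [-1, 4.14], [0.04, 2.09], [-2.66, 2.66]. Speed limits (rad/s): [2.57, 2.57, 3.14, 3.14, 3.14, 3.14, 3.14].

INTERFACE

Orientations are given as a unit quaternion [x, y, z, w].
In Python, from station import r, eyes gives the robot as it stands. The module is installed in compiled form; this text tells all that it offers.
- The arm moves only by the shell command python3 -m crank 'ROWS'. ROWS is JSON, a list that holds one entry, the list of rows, each a list of 7 numbers: the turn, a rotation vector about the tool's x, y, z in degrees, then the shift along the tool's x, y, z in mm, then the closure in counts, from 0 (fully open) to 255 (shut). In form: [[[ax, ay, az, dx, dy, dz, gripper], ...]]. A call has 1 to 20 rows; each row is the pose to reach, as a shift and turn from the pose commanded when the call began, along the tool's axes at that moment; what a row does not reach only later rows make up. A row lasts 1/8 s, in which the tool goes at most 62.5 mm and 10.7 degrees, less where a joint would pass 70% of its speed; a pose out of reach is approached as far as the arm can. A call with a gripper value outside its range is refused whole. The fingers move at their own pace and stop on an object; the grip force is fixed at half the most. Time passes only in rows, so rows that repeat a pose let the fingers close. It gives the time, the measured TCP pose, the force, the opening and the grip force at its end, in the units of the state.
- r.get_state(): the state, without advancing time (a new reading comes with each control period).
- eyes.get_image(name): name is "scene" or "top" or "wrist"; returns (picture, depth): 400x640x3 uint8, red, green, blue; 400x640 float32, m along the optical axis (not along the pixel's ray), 0 where there is no reading.
- eyes.camera_model(name): a dict with "intrinsics" (3x3 intrinsics, pixels), "origin" and "attitude" of the camera in the world; the wrist camera has in their place "mount" (4x4, takes a point from camera to tool coordinates, whose origin is the TCP and whose axes are the flange's). Camera axes: x right, y down, z forward; pixel columns grow to the right and rows downward; lengths in m; the calibration is good to about 2 mm. A picture is of the moment at which its call begins: read the wrist's pose just before it. camera_model takes no time and is no camera call.
- r.job_done(): hands the job in; it is judged then, once.
Trained networks look in the newest picture that a camera, given by its name, has taken for a name from the list of things; names that differ only in an ending like _2 or _b are one class to them, and where a whole thing is asked for, a point or a joint stands for the part that bears it (a point fixed in the world has none). Each returns a list of dicts, best first, with "confidence" (0 to 1); they miss things now and then, are a little off and sometimes report something else, mostly with a low value. They report only what shows in the picture. A call takes as long as a camera call.
- eyes.search_frame(camera, name): "location" ([column, row] in pixels, amid what is visible of it).
- eyes.landmark_of(camera, name): "location" ([column, row] in pixels: a listed point, or the origin of a listed thing).
The state is a dict: "t": time; "qpos": joint angles; "joint_velocities": joint speeds; "tau": joint torques, N m; "eef_pos": TCP position; "tool_rot": TCP orientation; "ft_force": force on the tool from outside, world axes, zero at the start; "ft_torque": the same for the moment, N m; "grip_width": finger opening in m; "finger_force": force on a finger pad.
Only numpy, scipy, OpenCV 4.12 (cv2) and the standard library are available. Lean on these libraries where they do the work, as an engineer would, in place of code of your own. Each camera call takes 0.05 s, during which the arm holds its last target. There are 200 camera calls.

## Working session

There is one attempt and no reset: what is moved stays moved. The work goes in short steps, Python scripts to look and compute and a shell command to move; the robot and the scene stay as the last step left them, time stands still between calls to the robot, and variables do not carry over. Pictures are saved under pics/ and viewed, at most 10 in all, crops included, and the job is handed in when it is done.

```bash
mkdir -p pics; cat > h.py <<'E'
import numpy as np, cv2
from station import r, eyes
from scipy.spatial.transform import Rotation as R
def rot(a):
    a=np.array(a,float)
    return a if a.shape==(3,3) else R.from_quat(a).as_matrix()
def cam(name,st=None):
    m=eyes.camera_model(name);K=np.array(m["intrinsics"])
    if "mount" in m:
        st=st or r.get_state();M=np.array(m["mount"]);T=rot(st["tool_rot"])
        return K,T@M[:3,:3],T@M[:3,3]+np.array(st["eef_pos"])
    return K,rot(m["attitude"]),np.array(m["origin"])
def at_z(c,px,z):
    K,A,o=c;d=A@np.linalg.inv(K)@np.array([px[0],px[1],1.]);return o+d*(z-o[2])/d[2]
def at_d(c,px,dep):
    K,A,o=c;u,v=int(round(px[0])),int(round(px[1]));w=dep[max(v-1,0):v+2,max(u-1,0):u+2];w=w[w>0]
    return o+A@np.linalg.inv(K)@np.array([px[0],px[1],1.])*(np.median(w) if w.size else np.nan)
E
python3 - <<'E'
from h import *
np.set_printoptions(precision=4,suppress=True)
s=r.get_state();print(s)
for n in ("top","scene"):
    c=cam(n);im,d=eyes.get_image(n);cv2.imwrite(f"pics/{n}0.png",im[:,:,::-1]);print(n,c[2])
    for k,z in (("gate_handle",.128),("pointer",.079),("green_clip",.03),("red_clip",.03),("feeder",0),("lid1",None)):
        for q in eyes.landmark_of(n,k)[:3]:
            p=q["location"];print(k,np.round(q["confidence"],2),np.round(p,1),at_z(c,p,z) if z is not None else "",at_d(c,p,d))
E
```

```text
{'t': 0.0, 'qpos': array([-1.2032,  0.69  , -0.1945,  1.5663,  0.1573,  0.9025, -0.2151]), 'joint_velocities': array([ 0.0008,  0.0008,  0.0009,  0.0018, -0.0007,  0.0004, -0.0009]), 'tau': array([  0.0003, -52.755 ,  -1.2667, -15.3419,  -0.0526,   0.0067,
         0.0002]), 'eef_pos': array([0.2046, 0.5899, 0.2379]), 'tool_rot': array([ 0.1661,  0.9861, -0.0009, -0.0001]), 'ft_force': array([-0.4106,  0.2632, -0.8335]), 'ft_torque': array([-0.0252, -0.0117, -0.0418]), 'finger_force': 0.0, 'grip_width': 0.08844407780184364}
top [0.3655 0.009  1.5695]
gate_handle 0.29 [290.2 167.6] [0.636  0.0555 0.128 ] [0.6362 0.0555 0.1274]
pointer 0.74 [301.3 183. ] [0.5896 0.0191 0.079 ] [0.5971 0.0195 0.0291]
red_clip 0.63 [430.  179.2] [ 0.6009 -0.4497  0.03  ] [ 0.5887 -0.4259  0.1097]
red_clip 0.48 [315.7 189.2] [ 0.5731 -0.0323  0.03  ] [ 0.5682 -0.0313  0.0663]
feeder 0.69 [290.6 196.6] [0.5516 0.0602 0.    ] [0.5394 0.0568 0.1032]
lid1 0.66 [292.6 169.4]  [0.6301 0.0475 0.1258]
lid1 0.54 [290.8 150.7]  [0.6929 0.0522 0.1357]
lid1 0.46 [287.9 187.1]  [0.5711 0.0651 0.114 ]
scene [ 1.2359 -0
[... 167 characters left out ...]
  0.0343]
gate_handle 0.53 [416.4 163.2] [0.6651 0.338  0.128 ] [0.673  0.3216 0.1375]
pointer 0.81 [338.9 213.3] [0.6026 0.009  0.079 ] [0.5837 0.0344 0.057 ]
green_clip 0.74 [274.4 312.9] [ 0.6917 -0.3502  0.03  ] [ 0.7038 -0.3611  0.0474]
green_clip 0.62 [329.2 227.7] [ 0.5837 -0.0114  0.03  ] [ 0.5865 -0.015   0.0334]
red_clip 0.46 [321.5 235.3] [ 0.5894 -0.0541  0.03  ] [ 0.5891 -0.0537  0.0297]
feeder 0.86 [328.  217.4] [0.5218 0.0605 0.    ] [ 0.5809 -0.0142  0.0674]
feeder 0.35 [141.6 321.7] [ 0.4489 -0.5499 -0.    ] [ 0.4707 -0.558   0.0226]
lid1 0.67 [342.7 202.3]  [0.5961 0.0349 0.1013]
lid1 0.58 [377.1 215.8]  [0.7198 0.0269 0.1129]
lid1 0.52 [356.5 207.1]  [0.6465 0.0329 0.107 ]
```

```bash
python3 -c "
import cv2
a=cv2.imread('pics/top0.png')[110:290,200:460];b=cv2.imread('pics/scene0.png')[130:330,230:490]
cv2.imwrite('pics/a.png',cv2.resize(a,None,fx=3,fy=3,interpolation=2));cv2.imwrite('pics/b.png',cv2.resize(b,None,fx=3,fy=3,interpolation=2))"
```

```text
(no output)
```

View pics/a.png

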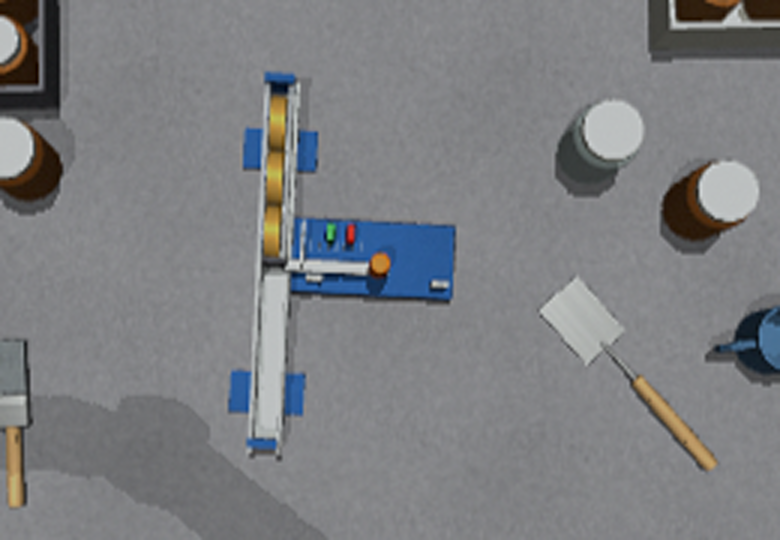

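View pics/b.png

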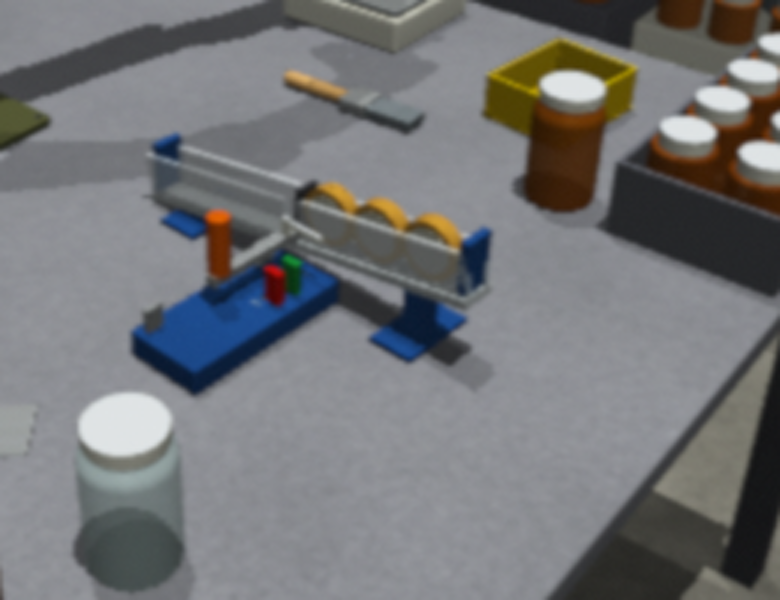

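The green clip is the inner one (crop 331,233), red is outer (351,233). The handle top is at crop (380,263), the pointer at x≈303, and the lids are at x≈275 uphill (world +x). Next I'll segment for accurate numbers.

```bash
cat >> h.py <<'E'
def blob(im,hs,roi):
    hsv=cv2.cvtColor(im,cv2.COLOR_RGB2HSV);m=cv2.inRange(hsv,np.array(hs[0]),np.array(hs[1]))
    k=np.zeros_like(m);x0,y0,x1,y1=roi;k[y0:y1,x0:x1]=m[y0:y1,x0:x1]
    n,l,s,c=cv2.connectedComponentsWithStats(k);i=1+np.argmax(s[1:,4]);return c[i],s[i],(l==i)
GREEN=((45,120,60),(75,255,255));RED=((0,190,90),(4,255,255));ORANGE=((5,190,120),(14,255,255));BLUE=((100,150,60),(125,255,255))
E
python3 - <<'E'
from h import *
np.set_printoptions(precision=4,suppress=True)
im=cv2.imread("pics/top0.png")[:,:,::-1].copy();c=cam("top")
for n,h,z,roi in (("green",GREEN,.068,(295,180,330,200)),("red",RED,.068,(295,180,330,200)),("orange",ORANGE,.128,(315,185,340,210))):
    p,s,m=blob(im,h,roi);print(n,p,s,at_z(c,p,z))
p,s,m=blob(im,BLUE,(296,180,355,212));ys,xs=np.nonzero(m)
w=np.array([at_z(c,(x,y),.03)[:2] for x,y in zip(xs,ys)],np.float32);print(cv2.minAreaRect(w))
# lane: clear axis from end pixels
for q in ((279+200*0,0),):pass
a=at_z(c,(200+280/3,110+78/3),.15);b=at_z(c,(200+264/3,110+443/3),.075);print(a,b,np.degrees(np.arctan2(*(a-b)[[1,0]])))
s=r.get_state();print(rot(s["tool_rot"]))
E
```

```text
green [309.9286 186.8571] [309 185   3   5  14] [ 0.5768 -0.011   0.068 ]
red [316.5 188. ] [316 186   2   5  10] [ 0.5722 -0.0342  0.068 ]
orange [329. 196.] [329 196   1   1   1] [ 0.5357 -0.0742  0.128 ]
((0.5482944846153259, -0.06167781352996826), (0.1927175223827362, 0.08827290683984756), 85.79763793945312)
[0.74   0.0422 0.15  ] [0.3299 0.0707 0.075 ] -3.9719049610174677
[[-0.9448  0.3277  0.    ]
 [ 0.3277  0.9448  0.0001]
 [ 0.      0.0001 -1.    ]]
```

```bash
python3 -m crank '[[[0,0,-5,-130,-128,0,0],[0,0,-10,-260,-256,0,0],[0,0,-15,-390,-385,0,0],[0,0,-15,-522,-513,0,0],[0,0,-15,-522,-513,0,0],[0,0,-15,-522,-513,0,0],[0,0,-15,-522,-513,0,0],[0,0,-15,-522,-513,0,0],[0,0,-15,-522,-513,0,0],[0,0,-15,-522,-513,0,0],[0,0,-15,-522,-513,0,0],[0,0,-15,-522,-513,0,0],[0,0,-15,-522,-513,0,0],[0,0,-15,-522,-513,0,0],[0,0,-15,-522,-513,0,0]]]'
python3 - <<'E'
from h import *
np.set_printoptions(precision=4,suppress=True)
s=r.get_state();c=cam("wrist",s);im,d=eyes.get_image("wrist");cv2.imwrite("pics/w1.png",im[:,:,::-1])
for k,z in (("gate_handle",.128),("pointer",.079),("green_clip",.03),("red_clip",.03)):
    for q in eyes.landmark_of("wrist",k)[:2]:
        p=q["location"];print(k,q["confidence"],p,at_z(c,p,z))
for n,h,z in (("green",GREEN,.068),("red",RED,.068),("orange",ORANGE,.128)):
    try: p,st,m=blob(im,h,(0,0,640,400));print(n,p,st,at_z(c,p,z))
    except Exception as e: print(n,e)
print(rot(s["tool_rot"]))
E
```

```text
t: 2.58
eef_pos: [0.5295, -0.0634, 0.2389]
tool_rot: [0.035, 0.999, 0.0, -0.0]
ft_force: [0.5, 0.3, -0.4]
grip_width: 0.0882
finger_force: 0.0
gate_handle 0.87 [312.3, 192.5] [ 0.5258 -0.0702  0.128 ]
pointer 0.88 [396.3, 227.3] [0.5853 0.0172 0.079 ]
pointer 0.18 [430.9, 215.9] [0.5745 0.0547 0.079 ]
green_clip 0.59 [316.0, 193.2] [ 0.5539 -0.0699  0.03  ]
green_clip 0.5 [361.7, 206.3] [ 0.5748 -0.014   0.03  ]
red_clip 0.78 [339.2, 205.4] [ 0.5717 -0.0421  0.03  ]
green [365.9618 214.2595] [362 207   9  16 131] [ 0.5718 -0.0143  0.068 ]
red attempt to get argmax of an empty sequence
orange attempt to get argmax of an empty sequence
[[-0.9976  0.069  -0.0002]
 [ 0.069   0.9976  0.0008]
 [ 0.0003  0.0008 -1.    ]]
```

View pics/w1.png

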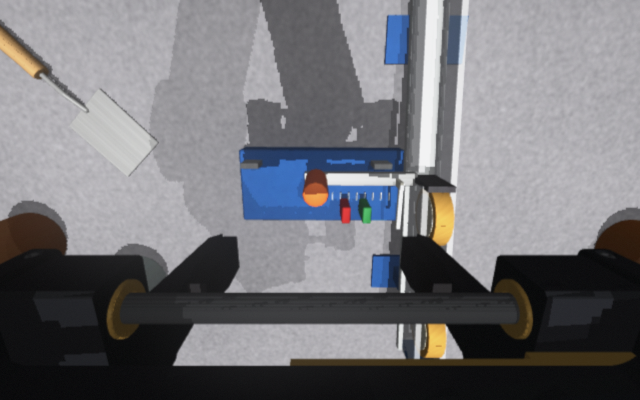

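The wrist view shows the orange post top at about (315,196), red clip at (346,210), green clip at (366,212) and pointer blade near x=400. The handle is at about (0.530, -0.067), so I'm descending and gripping.

```bash
python3 -m crank '[[[0,0,0,0,-4,50,0],[0,0,0,0,-4,90,0],[0,0,0,0,-4,120,0],[0,0,0,0,-4,140,0],[0,0,0,0,-4,154,0],[0,0,0,0,-4,154,0],[0,0,0,0,-4,154,120],[0,0,0,0,-4,154,255],[0,0,0,0,-4,154,255],[0,0,0,0,-4,154,255],[0,0,0,0,-4,154,255],[0,0,0,0,-4,154,255]]]'
```

```text
t: 4.32
eef_pos: [0.5296, -0.0691, 0.0847]
tool_rot: [0.036, 0.999, 0.0, -0.0]
ft_force: [0.3, -0.4, -0.1]
grip_width: 0.0305
finger_force: 0.0
```

```bash
python3 -m crank '[[[0,0,0,0,0,0,255],[0,0,0,0,0,0,255],[0,0,0,0,0,0,255]]]'
```

```text
t: 4.7
eef_pos: [0.5297, -0.0674, 0.0847]
tool_rot: [0.035, 0.999, 0.001, 0.0]
ft_force: [-0.6, 4.3, 0.0]
grip_width: 0.0234
finger_force: 30.0
```

```bash
python3 -m crank '[[[0,0,0,0,-6,0,255],[0,0,0,0,-12,0,255],[0,0,0,0,-18,0,255],[0,0,0,0,-24,0,255],[0,0,0,0,-30,0,255],[0,0,0,0,-33,0,255],[0,0,0,0,-33,0,255],[0,0,0,0,-33,0,255],[0,0,0,0,-33,0,255],[0,0,0,0,-33,0,255],[0,0,0,0,-33,0,255],[0,0,0,0,-33,0,255]]]'
python3 - <<'E'
from h import *
np.set_printoptions(precision=4,suppress=True)
for n in ("wrist","scene"):
    c=cam(n);im,d=eyes.get_image(n);cv2.imwrite(f"pics/{n}2.png",im[:,:,::-1])
    for k,z in (("pointer",.079),("green_clip",.03),("red_clip",.03)):
        for q in eyes.landmark_of(n,k)[:2]:
            p=q["location"];print(n,k,q["confidence"],p,at_z(c,p,z))
a=cv2.imread("pics/scene2.png")[150:270,260:430]
cv2.imwrite("pics/s2.png",cv2.resize(a,None,fx=4.6,fy=4.6,interpolation=2))
E
```

```text
t: 6.2
eef_pos: [0.5274, -0.0987, 0.0847]
tool_rot: [0.035, 0.999, 0.002, 0.0]
ft_force: [-0.4, 8.1, -0.2]
grip_width: 0.0233
finger_force: 30.0
scene pointer 0.65 [332.8, 215.7] [ 0.5965 -0.0117  0.079 ]
scene green_clip 0.63 [326.6, 226.8] [ 0.575  -0.0128  0.03  ]
scene red_clip 0.55 [323.2, 230.3] [ 0.5781 -0.0325  0.03  ]
```

View pics/wrist2.png

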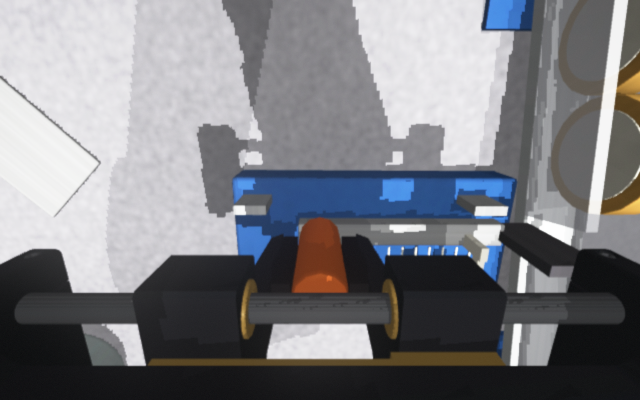

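View pics/s2.png

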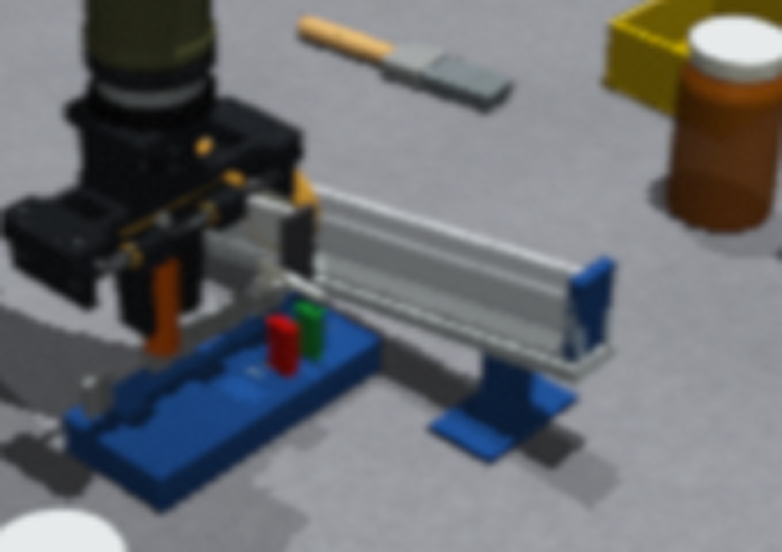

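The scene crop shows the pointer blade arriving over the inner green clip (310,308), with the upper lane empty. The estimated pull is about 31.5 mm against 31–32.4 mm needed. Next I'll check that the lids have settled and measure the pointer from above.

```bash
python3 -m crank '[[[0,0,0,0,0,0,255],[0,0,0,0,0,0,255],[0,0,0,0,0,0,255],[0,0,0,0,0,0,255],[0,0,0,0,0,0,255],[0,0,0,0,0,0,255],[0,0,0,0,0,0,255],[0,0,0,0,0,0,255],[0,0,0,0,0,0,255],[0,0,0,0,0,0,255],[0,0,0,0,0,0,255],[0,0,0,0,0,0,255],[0,0,0,0,0,0,255],[0,0,0,0,0,0,255],[0,0,0,0,0,0,255],[0,0,0,0,0,0,255]]]'
python3 - <<'E'
from h import *
np.set_printoptions(precision=4,suppress=True)
out=[]
for n in ("top","wrist","scene"):
    c=cam(n);im,d=eyes.get_image(n);cv2.imwrite(f"pics/{n}3.png",im[:,:,::-1])
    for k,z in (("pointer",.079),("green_clip",.03),("lid1",None)):
        for q in eyes.landmark_of(n,k)[:3]:
            p=q["location"];print(n,k,q["confidence"],p,at_z(c,p,z) if z else at_d(c,p,d))
a=cv2.imread("pics/top3.png")[140:270,270:350];b=cv2.imread("pics/scene3.png")[160:250,275:375]
a=cv2.resize(a,None,fx=4.5,fy=4.5,interpolation=2);b=cv2.resize(b,None,fx=4.3,fy=4.3,interpolation=2)
o=np.zeros((600,800,3),np.uint8);o[:a.shape[0],:a.shape[1]]=a;o[:b.shape[0],365:365+b.shape[1]]=b;cv2.imwrite("pics/c3.png",o)
E
```

```text
t: 8.6
eef_pos: [0.5274, -0.0988, 0.0846]
tool_rot: [0.035, 0.999, 0.002, 0.0]
ft_force: [-0.0, 8.4, 1.1]
grip_width: 0.023
finger_force: 30.0
top lid1 0.63 [287.0, 210.4] [0.4926 0.0704 0.0959]
top lid1 0.53 [286.7, 247.3] [0.3658 0.0742 0.082 ]
top lid1 0.48 [289.1, 228.4] [0.4304 0.0644 0.093 ]
wrist lid1 0.81 [622.9, 29.8] [0.4273 0.0498 0.0748]
wrist lid1 0.62 [608.0, 153.8] [0.4848 0.0504 0.0794]
scene pointer 0.95 [329.5, 215.8] [ 0.5895 -0.0181  0.079 ]
scene pointer 0.5 [138.2, 320.2] [ 0.516  -0.5804  0.079 ]
scene green_clip 0.61 [327.5, 228.9] [ 0.5835 -0.0192  0.03  ]
scene lid1 0.62 [322.1, 198.3] [0.5375 0.0117 0.1026]
```

View pics/c3.png

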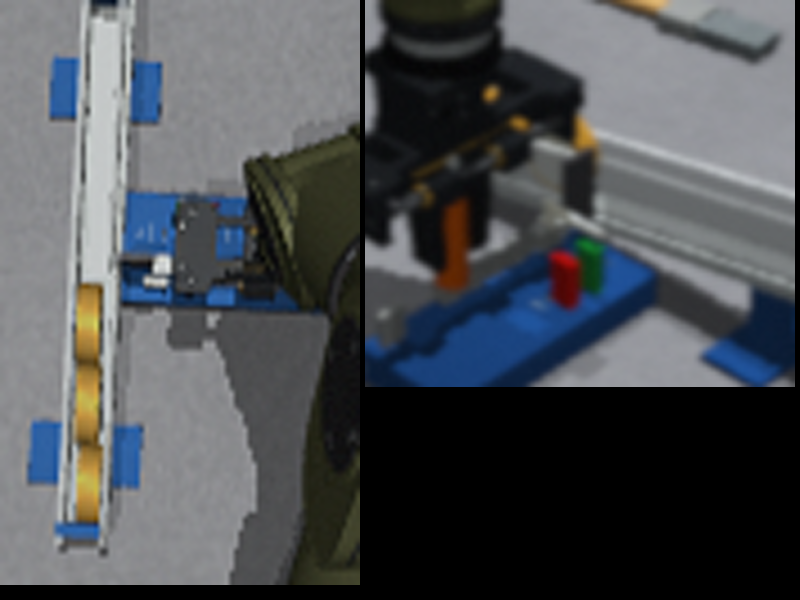

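View pics/wrist3.png

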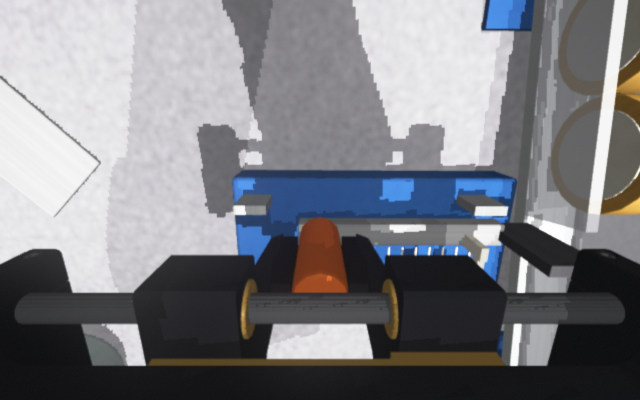

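All three lids rest in the trough, at crop (90,320), (90,400) and (90,485). I'll make one closer check of pointer against clip by projecting a predicted blade onto the scene picture.

```bash
python3 - <<'E'
from h import *
K,A,o=cam("scene")
def pr(p):
    q=K@A.T@(np.array(p)-o);return q[:2]/q[2]
ex=np.array([.9976,-.07]);ey=np.array([.07,.9976])
def crop(f,pull):
    a=cv2.imread(f)[195:245,295:360];k=12;a=cv2.resize(a,None,fx=k,fy=k,interpolation=cv2.INTER_NEAREST)[:,:]
    h=np.array([.530,-.0667])-ey*pull
    b=h+ey*.090
    P=lambda q:tuple(int(v) for v in (pr(q)-[295,195]+.5)*k)
    for s in (-2,2):
        u=b+ey*s/1000;cv2.line(a,P([*u,.079]),P([*(u+ex*.052),.079]),(255,0,255),1)
    return a
a=np.hstack([crop("pics/scene0.png",0)[:,:,:],crop("pics/scene3.png",.0320)])
cv2.imwrite("pics/p4.png",cv2.resize(a,(800,int(a.shape[0]*800/a.shape[1]))))
for f in ("pics/scene0.png","pics/scene3.png"):
    im=cv2.imread(f)[:,:,::-1].copy();c,s,m=blob(im,GREEN,(295,195,360,245));print(c,s)
E
```

```text
[326.88 217.2 ] [324 215   6   6  25]
[327.16 218.88] [325 215   5  12  25]
```

View pics/p4.png

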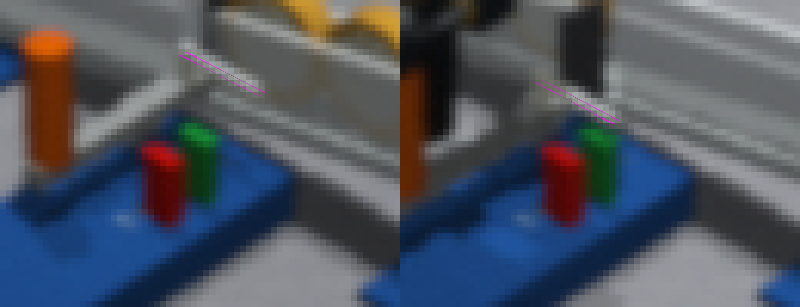

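```bash
python3 - <<'E'
from h import *
c=cam("scene");ey=np.array([.07,.9976])
h=np.array([.530,-.0667])
for p in ((326.5,215.3),(327,215.8),(327.5,216.3)):
    g=at_z(c,p,.068);print(g,"pull needed",90-1000*(g[:2]-h)@ey)
im=cv2.imread("pics/top0.png")[:,:,::-1].astype(int);ct=cam("top")
w=np.clip(im[180:196,304:314,1]-(im[180:196,304:314,0]+im[180:196,304:314,2])//2-15,0,None)
v,u=np.mgrid[180:196,304:314];p=((w*u).sum()/w.sum(),(w*v).sum()/w.sum());g=at_z(ct,p,.06);print(p,g,90-1000*(g[:2]-h)@ey)
w=np.clip(im[180:210,318:338,0]-im[180:210,318:338,2]-40,0,None);v,u=np.mgrid[180:210,318:338];p=((w*u).sum()/w.sum(),(w*v).sum()/w.sum());print(p,at_z(ct,p,.12))
E
```

```text
[ 0.57145353 -0.00936385  0.068     ] pull needed 29.899705946110572
[ 0.57416891 -0.01040955  0.068     ] pull needed 30.752826721214007
[ 0.57687534 -0.01145181  0.068     ] pull needed 31.603133560958113
(np.float64(309.78915046059365), np.float64(186.7482088024565)) [ 0.57832561 -0.01066473  0.06      ] 30.71641793931944
(np.float64(326.3949909474955), np.float64(197.45866022933012)) [ 0.53182417 -0.06564643  0.12      ]
```

```bash
python3 -c "
from station import r
s=r.get_state();print(s['t'],s['eef_pos'],s['finger_force']);print(r.job_done())"
```

```text
9.2 [ 0.52740099 -0.09877198  0.08465815] 30.00976972281933
the job is handed in; nothing more can be done
None
```

I handed the job in at 9.2 s, with the gripper holding the gate about 31.5 mm out (green clip estimated at about 31 mm) and all three lids at rest in the trough; the hand-in call gave no verdict.

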